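# Fit the index gear on the ring-marking stand

## Robot

A 6-joint arm with a two-finger parallel gripper is mounted at the origin on the work surface. World frame = base frame: x ahead of the robot, y to its left, z up, the work surface at z = 0. Lengths are in m, angles in degrees, forces in N, time in s.
With the tool pointing down it reaches from about 0.25 to 0.725 m from the base axis. Payload 9.7 kg.
Tool frame: the origin (TCP) lies between the finger pads; the fingertips stand 11 mm ahead of it and the grasp point (between the pads) lies 8 mm behind it; z points along the fingers, y is the direction in which the jaws open and shut (so a half turn about z gives the same grasp; the last joint's range is limited). The gripper opens to 85 mm and grips with 20 to 120 N. Pads are 22 mm wide; open, the fingers measure 114 mm over their backs; the gripper's body (76 mm by 85 mm) begins 54 mm behind the grasp point. The pads swing forward as they close: fully open they stand 13 mm farther back than shut.
Start: joints at [-72.536, 4.979, 10.078, 95.1, 0, 90], TCP at [0.165, -0.525, 0.242] pointing down, gripper open.
Joint ranges: [-179.16, 179.16], [-48.56, 103.87], [-65.8, 70.77], [-126.05, 130.52], [-82.76, 87.17], [-180, 180]. Speed limits (degrees/s): [127.2, 127.2, 147.25, 180, 180, 180].

## Interface

Orientations are given as [roll, pitch, yaw] about the fixed x, y, z axes, in that order (R = Rz(yaw) Ry(pitch) Rx(roll)).
In Python, from workcell import bot gives the robot as it stands.
- The arm moves only by the tool play_rows, never from a script. Its argument "targets" is a list of rows, each an object of numbers: "fingers": the gripper command: -1 is shut, 1 is fully open, values between are in proportion; "x", "y", "z": the shift along the tool's x, y, z in m; "wx", "wy", "wz": the turn, a rotation vector about the tool's x, y, z in degrees. In form: [{"fingers": .., "x": .., "y": .., "z": .., "wx": .., "wy": .., "wz": ..}, ...]. A call has 1 to 20 rows; each row is the pose to reach, as a shift and turn from the pose commanded when the call began, along the tool's axes at that moment; what a row does not reach only later rows make up. A row lasts 1/12 s, in which the tool goes at most 41.7 mm and 7.16 degrees, less where a joint would pass 70% of its speed; a pose out of reach is approached as far as the arm can. A call with a gripper value outside its range is refused whole. The fingers move at their own pace and stop on an object; "grip_force" is the grip in N (left out, the last holds). Time passes only in rows, so rows that repeat a pose let the fingers close. It gives the time, the measured TCP pose, the force and the opening at its end, in the units of the state.
- bot.get_obs(): the state, without advancing time (a new reading comes with each control period).
- bot.camera(name): name is "side" or "top" or "wrist"; returns (picture, depth): 400x640x3 uint8, blue, green, red; 400x640 float32, m along the optical axis (not along the pixel's ray), 0 where there is no reading.
- bot.get_calibration(name): a dict with "fx", "fy", "cx", "cy" (pixels), "camera_from_world" (4x4, takes a point from world to camera coordinates). Camera axes: x right, y down, z forward; pixel columns grow to the right and rows downward; lengths in m; the calibration is good to about 2 mm. A picture is of the moment at which its call begins: read the wrist's pose just before it. get_calibration takes no time and is no camera call; for the wrist camera it gives the pose at the moment of the call.
- bot.job_done(): hands the job in, once; it reports no verdict.
Trained networks look in the newest picture that a camera, given by its name, has taken for a name from the list of things; names that differ only in an ending like _2 or _b are one class to them, and where a whole thing is asked for, a point or a joint stands for the part that bears it (a point fixed in the world has none). Each returns a list of dicts, best first, with "confidence" (0 to 1); they miss things now and then, are a little off and sometimes report something else, mostly with a low value. They report only what shows in the picture. A call takes as long as a camera call. They do not tell look-alikes from the thing itself.
- bot.look_for(query, camera): "extent" ([left, top, right, bottom] in pixels, round what is visible of it).
- bot.outline_of(query, camera): "region" (400x640 bool, what is visible of it) and "extent" ([left, top, right, bottom] in pixels, round what is visible of it).
- bot.place_of(query, camera): "point" ([row, column] in pixels: a listed point, or the origin of a listed thing).
The state is a dict: "time": time; "q": joint angles; "qd": joint speeds; "joint_efforts": joint torques, N m; "ee_pos": TCP position; "tcp_rot": TCP orientation; "wrist_force": force on the tool from outside, world axes, zero at the start; "torque": the same for the moment, N m; "opening": finger opening in m.
Only numpy, scipy, OpenCV 4.12 (cv2) and the standard library are available. Lean on these libraries where they do the work, as an engineer would, in place of code of your own. Each camera call takes 0.05 s, during which the arm holds its last target.

## Task

Fit the index gear, the one with the square hub and the D-shaped hole, onto the flatted spindle of the indexing stand: turn it so that the flat of its hole matches the flat of the spindle, and push it fully home so that it rests level on the shoulder, then let go. Leave the other gear, the one with the round hub and round hole, where it lies.

Things in the scene. Friction and masses are not known exactly. Their poses are not given: they have to be found in the camera images.
- gear_hub (a point): Loose index gear, aluminium, 0.25 kg, hub up: toothed disc 72 mm wide, 10 mm thick; on it a square hub 40 x 40 mm, 44 mm tall, its faces square to x and y. D-shaped through hole, 28 mm diameter, its flat 7 mm from the axis on the +x side, where a black 8 mm dimple marks the disc. This point: on the axis, mid-hub, 32 mm above the underside, 22 mm above the disc. x points to the hole's flat, z up.
- spindle_seat (a point): Fixed stand: steel plate 120 x 90 x 14 mm, 52 mm round shoulder, its top 34 mm over the bench, and an upright D spindle, 24 mm diameter, flat 5 mm from the axis on the +x side, 46 mm long, top 15 mm tapered. A brass post 44 mm high is 52 mm out on the flat's side. This point: on the axis at the shoulder's top. x points out through the flat, z up. Fitted gear: same x, its point 32 mm above this.
- idler_hub (a point): The other gear, to be left alone: same aluminium disc, 72 mm wide and 10 mm thick, but with a round hub 36 mm in diameter, 40 mm tall in all, and a round 16 mm hole. Loose, lying flat on the bench; it may have changed places with the index gear. This point lies on its axis, 20 mm above its underside, z up.
There are look-alikes about, which are no part of the job. Leave any green or turquoise look-alike of the part that bears gear_hub alone.

How it is judged:
By the outcome, as a careful person would: the job done as asked, in the order asked, and still so for the second after the job is handed in, with the robot touching nothing.
It also fails if it takes over 42 s, if anything falls off the work surface, if the arm or the gripper's body presses on something with over 40 N, if the wrist force passes 120 N, or if a joint passes its speed limit or range.

## Working session

There is one attempt and no reset: what is moved stays moved. The work goes in short steps, Python scripts to look and compute and a tool call to move; the robot and the scene stay as the last step left them, time stands still between calls to the robot, and variables do not carry over. Pictures are saved under pics/ and viewed, and the job is handed in when it is done.

Besides the shell and the picture viewer there is one more tool, called after "Call:" by a JSON object that holds its "fn" and its "kwargs". play_rows: Moves the arm, as the interface text tells. Its arguments: {"type":"object","properties":{"targets":{"type":"array","items":{"type":"object","properties":{"fingers":{"type":"number"},"x":{"type":"number"},"y":{"type":"number"},"z":{"type":"number"},"wx":{"type":"number"},"wy":{"type":"number"},"wz":{"type":"number"}}}},"grip_force":{"type":"number"}},"required":["targets"]}

```bash
mkdir -p pics; ls; cat > h.py <<'E'
import numpy as np, cv2, pickle
from workcell import bot
def snap(c,n):
    cal=bot.get_calibration(c); im,d=bot.camera(c); cv2.imwrite(f'pics/{n}.png',im); np.savez(f'pics/{n}.npz',im=im,d=d,T=cal['camera_from_world'],k=[cal[a] for a in('fx','fy','cx','cy')]); return im,d,cal
def w(cal,r,c,z):
    T=np.array(cal['camera_from_world']);p=np.array([(c-cal['cx'])/cal['fx']*z,(r-cal['cy'])/cal['fy']*z,z,1]);return (np.linalg.inv(T)@p)[:3]
def ray(cal,r,c,zw):
    a=w(cal,r,c,0.0);b=w(cal,r,c,1.0);return a+(b-a)*(zw-a[2])/(b[2]-a[2])
def px(cal,p):
    q=np.array(cal['camera_from_world'])@np.append(p,1);return cal['fx']*q[0]/q[2]+cal['cx'],cal['fy']*q[1]/q[2]+cal['cy']
def cloud(cal,d):
    v,u=np.mgrid[:d.shape[0],:d.shape[1]];P=np.stack([(u-cal['cx'])/cal['fx']*d,(v-cal['cy'])/cal['fy']*d,d,np.ones_like(d)],-1);return (P@np.linalg.inv(np.array(cal['camera_from_world'])).T)[...,:3]
E
python3 - <<'E'
from h import *
print(bot.get_obs())
for c in('top','side','wrist'):
    im,d,cal=snap(c,c+'0')
    for q in('gear_hub','spindle_seat','idler_hub'):
        print(c,q,[(np.round(x['point'],1),round(x['confidence'],2)) for x in bot.place_of(q,c)])
print(bot.get_obs()['time'])
E
```

```text
pics
{'time': 0.0, 'q': array([-7.25349692e+01,  5.01047311e+00,  1.00345737e+01,  9.50988392e+01,
       -8.66242666e-04,  8.99989250e+01]), 'qd': array([-0.05805984,  0.04498289,  0.01467179,  0.10317601,  0.04944137,
        0.0155253 ]), 'joint_efforts': array([ 4.59454077e-04, -5.20388496e+01,  4.64799213e+01,  1.63811079e-02,
       -1.35124492e-05, -8.96451553e-07]), 'ee_pos': array([ 0.16500112, -0.52444635,  0.24159014]), 'tcp_rot': array([-1.79925261e+02,  8.64839726e-04,  1.74661069e+01]), 'wrist_force': array([ 0.51392016,  0.64659339, -0.09136236]), 'torque': array([-0.04534788, -0.01158016,  0.01238939]), 'opening': 0.08529455689812032}
top gear_hub [(array([188.7, 307.6]), 0.95), (array([249.5, 302.8]), 0.92), (array([174.9, 366.4]), 0.86), (array([231.1, 360.4]), 0.86)]
top spindle_seat [(array([201.1, 470.7]), 0.61)]
top idler_hub [(array([229. , 207.5]), 0.56)]
side gear_hub [(array([204.1, 294.5]), 0.87), (array([230.3, 337.7]), 0.86), (array([199.2, 350.8]), 0.82), (array([176.2, 317.2]), 0.7)]
side spindle_seat [(array([151.9, 385.2]), 0.98)]
side idler_hub [(array([277.3, 256.8]), 0.81)]
wrist gear_hub []
wrist spindle_seat []
wrist idler_hub []
0.6
```

View pics/top0.png

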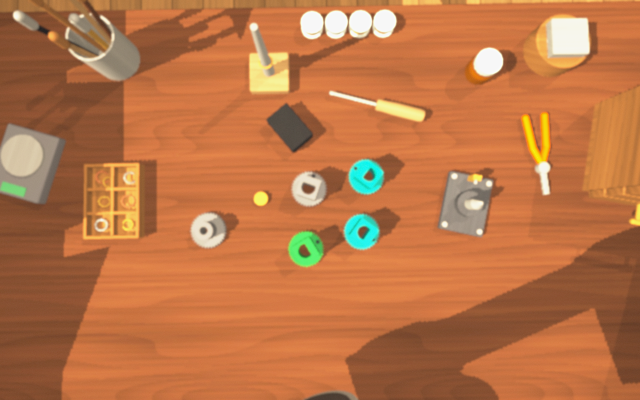

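View pics/side0.png

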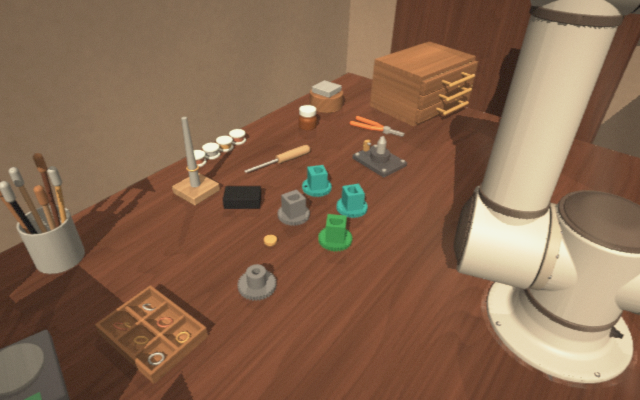

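```bash
python3 - <<'E'
import cv2
im=cv2.imread('pics/top0.png');cv2.imwrite('pics/top0c.png',cv2.resize(im[140:280,260:400],None,fx=4,fy=4,interpolation=cv2.INTER_CUBIC))
cv2.imwrite('pics/top0s.png',cv2.resize(im[140:260,400:540],None,fx=4,fy=4,interpolation=cv2.INTER_CUBIC))
E
```

```text
(no output)
```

View pics/top0c.png

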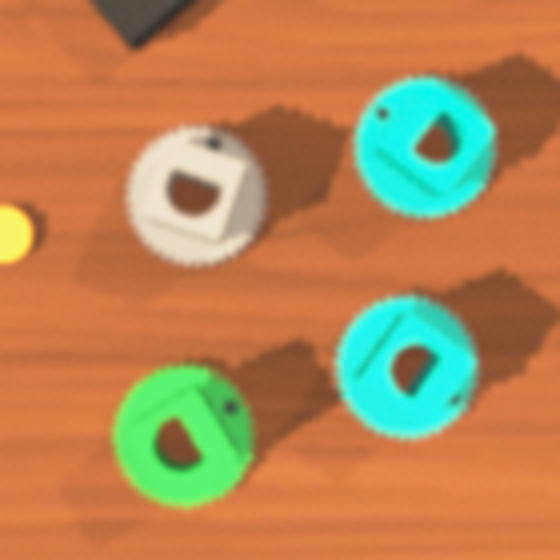

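View pics/top0s.png

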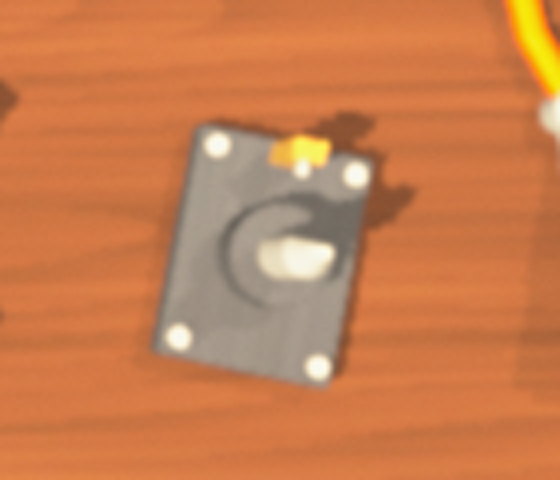

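The grey square-hub gear with a dimple, at top (307,189), is the target. The look-alikes are turquoise at (366,175) and (360,231), and green at (303,250). The idler has the round hub at (208,230). The stand is at (471,201), with its brass post at (476,177). Next I'll measure these in world coordinates.

```bash
python3 - <<'E'
from h import *
for c,g,s,i in(('top',(188.7,307.6),(201.1,470.7),(229,207.5)),('side',(204.1,294.5),(151.9,385.2),(277.3,256.8))):
    z=np.load(f'pics/{c}0.npz');cal=bot.get_calibration(c);
    print(c,'cam',w(cal,0,0,0),'gear',ray(cal,*g,.032),'seat',ray(cal,*s,.034),'idler',ray(cal,*i,.02))
    if c=='top':
        P=cloud(cal,z['d'])
        dm=ray(cal,140+142/4,260+214/4,.01); print('dimple',dm)
        for n,(r0,r1,c0,c1) in dict(gear=(168,212,288,332),stand=(165,240,436,500)).items():
            Q=P[r0:r1,c0:c1].reshape(-1,3)
            for lo,hi in((.006,.013),(.013,.02),(.03,.04),(.041,.047),(.050,.058),(.065,.085)):
                m=(Q[:,2]>lo)&(Q[:,2]<hi)
                if m.sum()>4: q=Q[m];print(n,lo,hi,m.sum(),np.round(q.min(0),4),np.round(q.max(0),4),np.round(np.median(q,0),4), cv2.minAreaRect(q[:,:2].astype(np.float32)*1000))
        for n,(r,cc,h) in dict(post=(140+152/4,400+302/4,.044)).items(): print(n,ray(cal,r,cc,h))
        sc=[ray(cal,140+y/4,400+x/4,.016) for x,y in((217,145),(356,174),(179,336),(318,367))];print('screws',np.round(sc,4),np.mean(sc,0))
E
```

```text
top cam [0.49835431 0.04231657 0.76734781] gear [0.55638417 0.06281046 0.032     ] seat [ 0.52502735 -0.26067264  0.034     ] idler [0.48004185 0.2661412  0.02      ]
dimple [0.58508759 0.05078562 0.01      ]
gear 0.006 0.013 450 [0.5226 0.0256 0.0062] [0.5926 0.0958 0.013 ] [0.5529 0.0605 0.0096] ((558.587158203125, 61.495506286621094), (69.71419525146484, 69.8368148803711), 43.933128356933594)
gear 0.013 0.02 7 [0.5342 0.0481 0.0136] [0.5675 0.0664 0.0192] [0.5608 0.0548 0.0153] ((551.2838134765625, 54.946754455566406), (35.95033264160156, 16.801183700561523), 10.197648048400879)
gear 0.03 0.04 13 [0.5358 0.0358 0.0302] [0.5693 0.0856 0.0398] [0.564  0.0597 0.0341] ((557.7239379882812, 61.03528594970703), (28.799386978149414, 47.39137268066406), 55.923641204833984)
gear 0.041 0.047 12 [0.5349 0.0442 0.0421] [0.5686 0.0796 0.0467] [0.5424 0.0657 0.0452] ((550.980712890625, 60.47879409790039), (33.78207778930664, 27.1318359375), 70.08123779296875)
gear 0.05 0.058 291 [0.5344 0.036  0.05  ] [0.5834 0.0847 0.057 ] [0.5621 0.0598 0.0537] ((557.9979248046875, 61.123809814453125), (39.751
[... 913 characters left out ...]
  0.0572] [ 0.5178 -0.2488  0.0543] ((516.6299438476562, -250.6992645263672), (19.269739151000977, 5.248396873474121), 24.832143783569336)
stand 0.065 0.085 91 [ 0.5104 -0.2709  0.0654] [ 0.5277 -0.2474  0.0822] [ 0.518  -0.2547  0.0723] ((517.43017578125, -258.7129821777344), (23.382568359375, 15.496197700500488), 76.05636596679688)
post [ 0.5698919  -0.26782619  0.044     ]
screws [[ 0.5771 -0.2366  0.016 ]
 [ 0.5608 -0.3069  0.016 ]
 [ 0.4803 -0.2135  0.016 ]
 [ 0.4632 -0.2834  0.016 ]] [ 0.52035313 -0.26011698  0.016     ]
side cam [0.04622859 0.67420046 0.6525494 ] gear [0.55363878 0.06121946 0.032     ] seat [ 0.50618821 -0.26277466  0.034     ] idler [0.47685621 0.26783833 0.02      ]
```

```bash
cat >> h.py <<'E'
from scipy.spatial.transform import Rotation as Ro
def tool():
    o=bot.get_obs();return np.array(o['ee_pos']),Ro.from_euler('xyz',o['tcp_rot'],degrees=True)
def go(p,yaw):
    """shift in tool axes to reach world p with tool down at yaw"""
    x,R=tool();Rt=Ro.from_euler('xyz',[180,0,yaw],degrees=True)
    print('at',np.round(x,4),bot.get_obs()['tcp_rot'].round(2),'go shift mm',np.round(R.inv().apply(np.array(p)-x)*1000,1),'rotvec',np.round((R.inv()*Rt).as_rotvec(degrees=True),2))
E
python3 - <<'E'
from h import *
cal=bot.get_calibration('wrist');x,R=tool();C=np.linalg.inv(np.array(cal['camera_from_world']))
print('cam in tool',R.inv().apply(C[:3,3]-x).round(4));print('cam axes in tool\n',(R.inv().as_matrix()@C[:3,:3]).round(3));print(cal['fx'],cal['fy'])
go([.519,-.256,.24],-13.4)
z=np.load('pics/top0.npz');ct=bot.get_calibration('top');P=cloud(ct,z['d']).reshape(-1,3)
from scipy.optimize import least_squares
for n,(cx,cy),lo,hi,r in(('shoulder',(.52,-.258),.0325,.0355,.026),('gear disc',(.558,.061),.0085,.0115,.036)):
    m=(abs(P[:,0]-cx)<.05)&(abs(P[:,1]-cy)<.05)&(P[:,2]>lo)&(P[:,2]<hi);Q=P[m][:,:2]
    hull=cv2.convexHull(Q.astype(np.float32))[:,0];print(n,len(Q),cv2.minEnclosingCircle(Q.astype(np.float32)))
E
```

```text
cam in tool [ 0.071   0.0007 -0.1313]
cam axes in tool
 [[ 0.001 -0.961 -0.275]
 [ 1.     0.001  0.001]
 [-0.    -0.275  0.961]]
287.86021430684553 287.86021430684553
at [ 0.165  -0.5246  0.2423] [-180.     -0.     17.46] go shift mm [ 418.3 -150.1    2.3] rotvec [-0.   -0.   30.86]
shoulder 269 ((0.5321309566497803, -0.25938451290130615), 0.037260908633470535)
gear disc 343 ((0.5579473376274109, 0.06146560236811638), 0.03593927249312401)
```

View pics/wrist0.png

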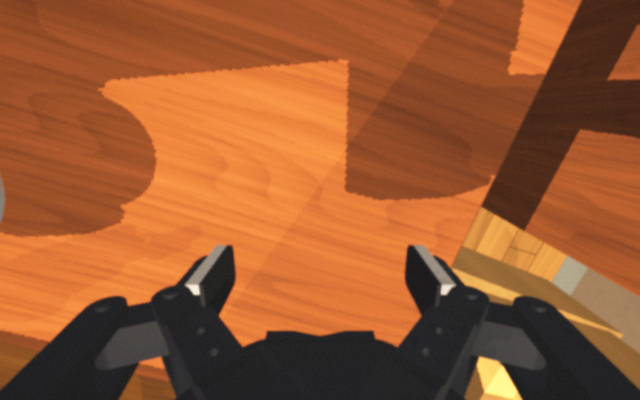

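The gear centre is (0.558, 0.0615) from both the disc circle and the hub rectangle, with yaw about -20°. I'll stop over the stand on the way so the wrist camera can measure the spindle precisely.

Call:
{"fn": "play_rows", "kwargs": {"targets": [{"fingers": 1, "x": 0.418, "y": -0.15, "z": 0.0, "wz": 30.9}, {"fingers": 1, "x": 0.418, "y": -0.15, "z": 0.0, "wz": 30.9}, {"fingers": 1, "x": 0.418, "y": -0.15, "z": 0.0, "wz": 30.9}, {"fingers": 1, "x": 0.418, "y": -0.15, "z": 0.0, "wz": 30.9}, {"fingers": 1, "x": 0.418, "y": -0.15, "z": 0.0, "wz": 30.9}, {"fingers": 1, "x": 0.418, "y": -0.15, "z": 0.0, "wz": 30.9}, {"fingers": 1, "x": 0.418, "y": -0.15, "z": 0.0, "wz": 30.9}, {"fingers": 1, "x": 0.418, "y": -0.15, "z": 0.0, "wz": 30.9}, {"fingers": 1, "x": 0.418, "y": -0.15, "z": 0.0, "wz": 30.9}, {"fingers": 1, "x": 0.418, "y": -0.15, "z": 0.0, "wz": 30.9}, {"fingers": 1, "x": 0.418, "y": -0.15, "z": 0.0, "wz": 30.9}, {"fingers": 1, "x": 0.418, "y": -0.15, "z": 0.0, "wz": 30.9}, {"fingers": 1, "x": 0.418, "y": -0.15, "z": 0.0, "wz": 30.9}, {"fingers": 1, "x": 0.418, "y": -0.15, "z": 0.0, "wz": 30.9}, {"fingers": 1, "x": 0.418, "y": -0.15, "z": 0.0, "wz": 30.9}, {"fingers": 1, "x": 0.418, "y": -0.15, "z": 0.0, "wz": 30.9}]}}

```text
$.targets[0]: bad value
```

```bash
python3 - <<'E'
from h import *
o=bot.get_obs();print(o['time'],o['q'].round(1),o['ee_pos'],o['tcp_rot'])
im,d,cal=snap('wrist','wst')
print([(np.round(x['point'],1),round(x['confidence'],2),ray(cal,*x['point'],.034).round(4)) for x in bot.place_of('spindle_seat','wrist')])
P=cloud(cal,d).reshape(-1,3)
for lo,hi in((.0125,.0155),(.0325,.0355),(.0425,.0455),(.05,.06),(.06,.065),(.076,.083)):
    m=(abs(P[:,0]-.52)<.085)&(abs(P[:,1]+.258)<.085)&(P[:,2]>lo)&(P[:,2]<hi);Q=P[m][:,:2].astype(np.float32)*1000
    if len(Q)>5: print(lo,len(Q),np.median(Q,0),cv2.minAreaRect(Q),cv2.minEnclosingCircle(Q))
E
```

```text
0.6 [-72.5   5.   10.1  95.1   0.   90. ] [ 0.16503569 -0.52464041  0.24228124] [-1.79997916e+02 -1.32002059e-03  1.74602559e+01]
[]
```

View pics/wst.png

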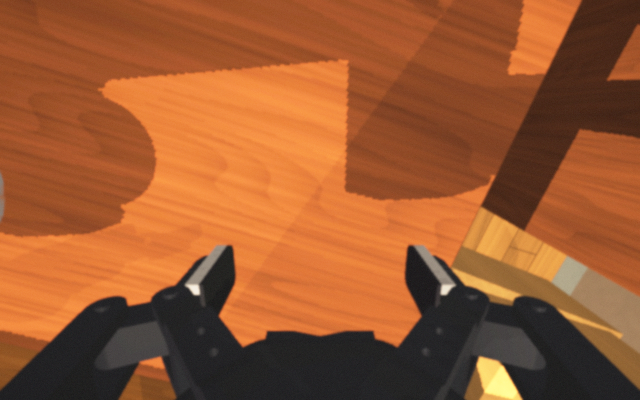

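The call was refused, probably because each row needs every key, and nothing moved. Retrying with full rows.

Call:
{"fn": "play_rows", "kwargs": {"targets": [{"fingers": 1, "x": 0.418, "y": -0.15, "z": 0.0, "wx": 0, "wy": 0, "wz": 30.9}, {"fingers": 1, "x": 0.418, "y": -0.15, "z": 0.0, "wx": 0, "wy": 0, "wz": 30.9}, {"fingers": 1, "x": 0.418, "y": -0.15, "z": 0.0, "wx": 0, "wy": 0, "wz": 30.9}, {"fingers": 1, "x": 0.418, "y": -0.15, "z": 0.0, "wx": 0, "wy": 0, "wz": 30.9}, {"fingers": 1, "x": 0.418, "y": -0.15, "z": 0.0, "wx": 0, "wy": 0, "wz": 30.9}, {"fingers": 1, "x": 0.418, "y": -0.15, "z": 0.0, "wx": 0, "wy": 0, "wz": 30.9}, {"fingers": 1, "x": 0.418, "y": -0.15, "z": 0.0, "wx": 0, "wy": 0, "wz": 30.9}, {"fingers": 1, "x": 0.418, "y": -0.15, "z": 0.0, "wx": 0, "wy": 0, "wz": 30.9}, {"fingers": 1, "x": 0.418, "y": -0.15, "z": 0.0, "wx": 0, "wy": 0, "wz": 30.9}, {"fingers": 1, "x": 0.418, "y": -0.15, "z": 0.0, "wx": 0, "wy": 0, "wz": 30.9}, {"fingers": 1, "x": 0.418, "y": -0.15, "z": 0.0, "wx": 0, "wy": 0, "wz": 30.9}, {"fingers": 1, "x": 0.418, "y": -0.15, "z": 0.0, "wx": 0, "wy": 0, "wz": 30.9}, {"fingers": 1, "x": 0.418, "y": -0.15, "z": 0.0, "wx": 0, "wy": 0, "wz": 30.9}, {"fingers": 1, "x": 0.418, "y": -0.15, "z": 0.0, "wx": 0, "wy": 0, "wz": 30.9}, {"fingers": 1, "x": 0.418, "y": -0.15, "z": 0.0, "wx": 0, "wy": 0, "wz": 30.9}]}}

```text
time: 1.95
ee_pos: [0.5181, -0.2568, 0.2425]
tcp_rot: [180.0, -0.0, -13.5]
wrist_force: [-0.3, -1.6, -0.0]
opening: 0.0853
```

```bash
cat > st.py <<'E'
from h import *
import sys
o=bot.get_obs();print(o['time'],o['q'].round(1),o['ee_pos'],o['tcp_rot'])
im,d,cal=snap('wrist',sys.argv[1])
print([(np.round(x['point'],1),round(x['confidence'],2),ray(cal,*x['point'],.034).round(4)) for x in bot.place_of('spindle_seat','wrist')])
P=cloud(cal,d).reshape(-1,3)
for lo,hi in((.0125,.0155),(.0325,.0355),(.0425,.0455),(.05,.06),(.06,.065),(.076,.083)):
    m=(abs(P[:,0]-.52)<.085)&(abs(P[:,1]+.258)<.085)&(P[:,2]>lo)&(P[:,2]<hi);Q=P[m][:,:2].astype(np.float32)*1000
    if len(Q)>5: print(lo,len(Q),np.median(Q,0),cv2.minAreaRect(Q),cv2.minEnclosingCircle(Q))
E
python3 st.py wst1
```

```text
1.95 [-26.4   8.9  14.5  95.5  -0.  167.1] [ 0.51809855 -0.25678516  0.24245682] [ 1.79988107e+02 -9.22852888e-04 -1.34898315e+01]
[(array([174.7, 318.8]), 0.91, array([ 0.5214, -0.2565,  0.034 ]))]
0.0125 4401 [ 530.16376 -257.72305] ((521.5423583984375, -257.9781494140625), (89.68401336669922, 118.35042572021484), 76.66175842285156) ((521.6154174804688, -258.0794677734375), 73.28911590576172)
0.0325 942 [ 527.7471  -260.06195] ((522.037109375, -257.8833312988281), (49.522464752197266, 50.08772277832031), 50.2166862487793) ((521.72021484375, -258.20611572265625), 25.706256866455078)
0.0425 131 [ 572.0975  -269.66968] ((551.2162475585938, -265.7731628417969), (16.23175048828125, 52.1633415222168), 77.7629623413086) ((551.1619873046875, -265.87408447265625), 27.252527236938477)
0.05 40 [ 526.4425  -259.17963] ((525.9969482421875, -259.13232421875), (22.7518253326416, 1.5719325542449951), 75.98989868164062) ((525.2343139648438, -258.9420471191406), 11.376012802124023)
0.06 23 [ 526.1608 -260.2627] ((524.3399658203125, -260.9576416015625), (23.60237693786621, 12.22797966003418), 43.901302337646484) ((521.5881958007812, -258.0981750488281), 11.994762420654297)
0.076 75 [ 521.3519  -257.76068] ((520.3143310546875, -257.7079162597656), (10.550286293029785, 7.863280296325684), 76.24952697753906) ((521.3219604492188, -258.0065612792969), 5.908411026000977)
```

View pics/wst1.png

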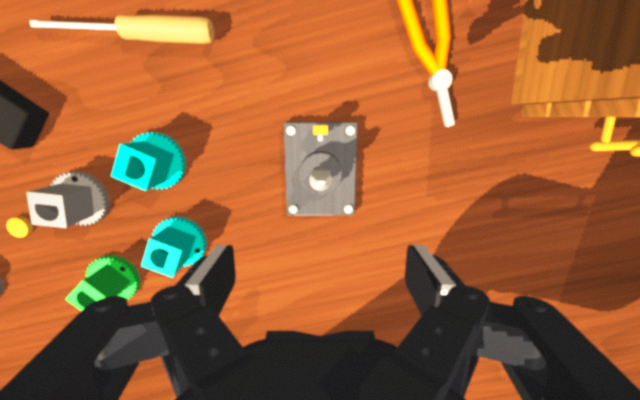

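Wrist depth puts the spindle axis at (0.5217, -0.2581) from the shoulder circle, spindle top and plate. The yaw is -13.4°, and the post lies on the flat's side as expected. The joint 6 range means gripping at yaw 159.8°.

```bash
python3 - <<'E'
from h import *
go([.558,.0615,.20],159.8)
E
```

```text
at [ 0.518  -0.2571  0.2426] [ 1.7999e+02 -2.0000e-02 -1.3540e+01] go shift mm [ -35.6 -319.1   42.6] rotvec [ 4.0000e-02  1.0000e-02 -1.7334e+02]
```

Call:
{"fn": "play_rows", "kwargs": {"targets": [{"fingers": 1, "x": -0.0356, "y": -0.319, "z": 0.042, "wx": 0, "wy": 0, "wz": -173.3}, {"fingers": 1, "x": -0.0356, "y": -0.319, "z": 0.042, "wx": 0, "wy": 0, "wz": -173.3}, {"fingers": 1, "x": -0.0356, "y": -0.319, "z": 0.042, "wx": 0, "wy": 0, "wz": -173.3}, {"fingers": 1, "x": -0.0356, "y": -0.319, "z": 0.042, "wx": 0, "wy": 0, "wz": -173.3}, {"fingers": 1, "x": -0.0356, "y": -0.319, "z": 0.042, "wx": 0, "wy": 0, "wz": -173.3}, {"fingers": 1, "x": -0.0356, "y": -0.319, "z": 0.042, "wx": 0, "wy": 0, "wz": -173.3}, {"fingers": 1, "x": -0.0356, "y": -0.319, "z": 0.042, "wx": 0, "wy": 0, "wz": -173.3}, {"fingers": 1, "x": -0.0356, "y": -0.319, "z": 0.042, "wx": 0, "wy": 0, "wz": -173.3}, {"fingers": 1, "x": -0.0356, "y": -0.319, "z": 0.042, "wx": 0, "wy": 0, "wz": -173.3}, {"fingers": 1, "x": -0.0356, "y": -0.319, "z": 0.042, "wx": 0, "wy": 0, "wz": -173.3}, {"fingers": 1, "x": -0.0356, "y": -0.319, "z": 0.042, "wx": 0, "wy": 0, "wz": -173.3}, {"fingers": 1, "x": -0.0356, "y": -0.319, "z": 0.042, "wx": 0, "wy": 0, "wz": -173.3}, {"fingers": 1, "x": -0.0356, "y": -0.319, "z": 0.042, "wx": 0, "wy": 0, "wz": -173.3}, {"fingers": 1, "x": -0.0356, "y": -0.319, "z": 0.042, "wx": 0, "wy": 0, "wz": -173.3}, {"fingers": 1, "x": -0.0356, "y": -0.319, "z": 0.042, "wx": 0, "wy": 0, "wz": -173.3}, {"fingers": 1, "x": -0.0356, "y": -0.319, "z": 0.042, "wx": 0, "wy": 0, "wz": -173.3}, {"fingers": 1, "x": -0.0356, "y": -0.319, "z": 0.042, "wx": 0, "wy": 0, "wz": -173.3}, {"fingers": 1, "x": -0.0356, "y": -0.319, "z": 0.042, "wx": 0, "wy": 0, "wz": -173.3}, {"fingers": 1, "x": -0.0356, "y": -0.319, "z": 0.042, "wx": 0, "wy": 0, "wz": -173.3}, {"fingers": 1, "x": -0.0356, "y": -0.319, "z": 0.042, "wx": 0, "wy": 0, "wz": -173.3}]}}

```text
time: 3.72
ee_pos: [0.5581, 0.0612, 0.2006]
tcp_rot: [180.0, 0.0, 130.1]
wrist_force: [0.7, -0.2, -0.2]
opening: 0.0854
```

```bash
python3 - <<'E'
from h import *
print(bot.get_obs()['q'].round(1))
go([.558,.0615,.20],159.8)
E
```

```text
[ 6.3  5.9  6.4 90.5 -0.  56.2]
at [0.5581 0.0612 0.2006] [1.7998e+02 2.0000e-02 1.3005e+02] go shift mm [0.3 0.1 0.6] rotvec [ 2.000e-02  2.000e-02 -2.975e+01]
```

Call:
{"fn": "play_rows", "kwargs": {"targets": [{"fingers": 1, "x": 0, "y": 0, "z": 0, "wx": 0, "wy": 0, "wz": -29.75}, {"fingers": 1, "x": 0, "y": 0, "z": 0, "wx": 0, "wy": 0, "wz": -29.75}, {"fingers": 1, "x": 0, "y": 0, "z": 0, "wx": 0, "wy": 0, "wz": -29.75}, {"fingers": 1, "x": 0, "y": 0, "z": 0, "wx": 0, "wy": 0, "wz": -29.75}, {"fingers": 1, "x": 0, "y": 0, "z": 0, "wx": 0, "wy": 0, "wz": -29.75}, {"fingers": 1, "x": 0, "y": 0, "z": 0, "wx": 0, "wy": 0, "wz": -29.75}, {"fingers": 1, "x": 0, "y": 0, "z": 0, "wx": 0, "wy": 0, "wz": -29.75}]}}

```text
time: 4.3
ee_pos: [0.5582, 0.0619, 0.2005]
tcp_rot: [180.0, 0.0, 159.3]
wrist_force: [-0.0, 0.0, 0.1]
opening: 0.0853
```

```bash
python3 - <<'E'
from h import *
im,d,cal=snap('wrist','wg')
P=cloud(cal,d).reshape(-1,3)
for lo,hi in((.008,.012),(.052,.056)):
    m=(abs(P[:,0]-.558)<.043)&(abs(P[:,1]-.0615)<.043)&(P[:,2]>lo)&(P[:,2]<hi);Q=P[m][:,:2].astype(np.float32)*1000
    print(lo,len(Q),np.median(P[m][:,2]),cv2.minAreaRect(Q),cv2.minEnclosingCircle(Q))
c=np.array([.558,.0615]);
print('dimple expected px',px(cal,[.585,.051,.01]))
go([.558,.0615,.03],159.8);print(bot.get_obs()['time'])
E
```

```text
0.008 1105 0.009848802999607276 ((558.7516479492188, 62.5927848815918), (71.45649719238281, 69.43907165527344), 41.475460052490234) ((559.47021484375, 62.00691604614258), 36.22047424316406)
0.052 1122 0.05386848260349064 ((559.3536376953125, 61.91498565673828), (39.850486755371094, 40.67133712768555), 70.34733581542969) ((559.5426635742188, 62.41757583618164), 27.800235748291016)
dimple expected px (np.float64(318.9752213968583), np.float64(202.0840714997588))
at [0.5582 0.062  0.2004] [1.7999e+02 1.0000e-02 1.5932e+02] go shift mm [ 1.000e-01 -6.000e-01  1.704e+02] rotvec [ 0.01  0.01 -0.48]
4.35
```

View pics/wg.png

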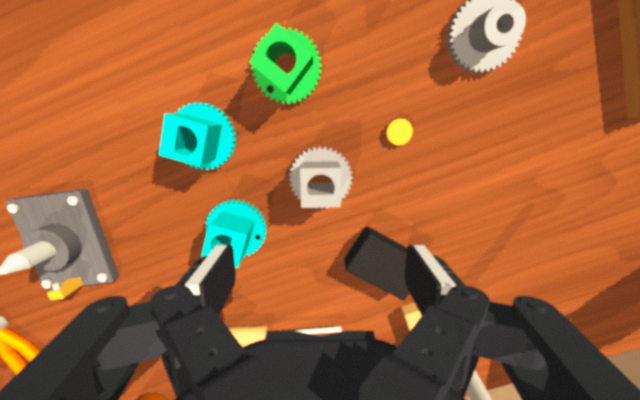

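The picture shows the grey gear at (321,182), with its flat facing the camera's bottom side (+x). A turquoise gear at (235,230) and a black box at (378,262) lie near the jaw line, so I'll check the clearance.

```bash
python3 - <<'E'
from h import *
c=np.array([.559,.0618]);a=np.radians(160.1);X=np.array([np.cos(a),np.sin(a)]);Y=np.array([np.sin(a),-np.cos(a)])
z=np.load('pics/top0.npz');P=cloud(bot.get_calibration('top'),z['d']).reshape(-1,3)
m=(P[:,2]>.016)&(P[:,2]<.2);Q=P[m];u=(Q[:,:2]-c)@X;v=(Q[:,:2]-c)@Y
for hw in(15,25,45):
    for s in(1,-1):
        k=(abs(u)<hw/1e3)&(v*s>.03)&(v*s<.15);print(hw,s,'nearest obstacle mm',(v[k]*s*1000).min().round(1) if k.any() else None)
go([.559,.0618,.045],160.1)
E
```

```text
15 1 nearest obstacle mm None
15 -1 nearest obstacle mm None
25 1 nearest obstacle mm None
25 -1 nearest obstacle mm 117.9
45 1 nearest obstacle mm None
45 -1 nearest obstacle mm 90.5
at [0.5582 0.062  0.2004] [1.7999e+02 1.0000e-02 1.5932e+02] go shift mm [-8.000e-01  1.000e-01  1.554e+02] rotvec [ 0.01  0.01 -0.78]
```

Clear. Descend and grip.

Call:
{"fn": "play_rows", "kwargs": {"grip_force": 60, "targets": [{"fingers": 1, "x": -0.0008, "y": 0, "z": 0.04, "wx": 0, "wy": 0, "wz": -0.78}, {"fingers": 1, "x": -0.0008, "y": 0, "z": 0.08, "wx": 0, "wy": 0, "wz": -0.78}, {"fingers": 1, "x": -0.0008, "y": 0, "z": 0.115, "wx": 0, "wy": 0, "wz": -0.78}, {"fingers": 1, "x": -0.0008, "y": 0, "z": 0.14, "wx": 0, "wy": 0, "wz": -0.78}, {"fingers": 1, "x": -0.0008, "y": 0, "z": 0.16, "wx": 0, "wy": 0, "wz": -0.78}, {"fingers": 1, "x": -0.0008, "y": 0, "z": 0.17, "wx": 0, "wy": 0, "wz": -0.78}, {"fingers": 1, "x": -0.0008, "y": 0, "z": 0.17, "wx": 0, "wy": 0, "wz": -0.78}, {"fingers": 0.3, "x": -0.0008, "y": 0, "z": 0.17, "wx": 0, "wy": 0, "wz": -0.78}, {"fingers": 0.1, "x": -0.0008, "y": 0, "z": 0.17, "wx": 0, "wy": 0, "wz": -0.78}, {"fingers": -0.05, "x": -0.0008, "y": 0, "z": 0.17, "wx": 0, "wy": 0, "wz": -0.78}, {"fingers": -1, "x": -0.0008, "y": 0, "z": 0.17, "wx": 0, "wy": 0, "wz": -0.78}, {"fingers": -1, "x": -0.0008, "y": 0, "z": 0.17, "wx": 0, "wy": 0, "wz": -0.78}, {"fingers": -1, "x": -0.0008, "y": 0, "z": 0.17, "wx": 0, "wy": 0, "wz": -0.78}, {"fingers": -1, "x": -0.0008, "y": 0, "z": 0.17, "wx": 0, "wy": 0, "wz": -0.78}, {"fingers": -1, "x": -0.0008, "y": 0, "z": 0.17, "wx": 0, "wy": 0, "wz": -0.78}, {"fingers": -1, "x": -0.0008, "y": 0, "z": 0.17, "wx": 0, "wy": 0, "wz": -0.78}]}}

```text
time: 5.68
ee_pos: [0.56, 0.0622, 0.0319]
tcp_rot: [179.9, 0.1, 160.3]
wrist_force: [-0.8, 0.3, 6.2]
opening: 0.0389
```

```bash
python3 - <<'E'
from h import *
print(bot.get_obs());go([.559,.0618,.03],160.1)
im,d,cal=snap('wrist','wg2')
E
```

```text
{'time': 5.6833, 'q': array([ 6.34230315e+00,  7.89850315e+00, -1.00912319e+01,  7.18552156e+01,
       -3.66308831e-03,  2.60185948e+01]), 'qd': array([-0.03889686, -0.04956855,  0.06571432, -0.06583773, -0.04259172,
        0.0289321 ]), 'joint_efforts': array([ 1.20957037e-01, -5.11178398e+01,  4.28076446e+01, -1.65110808e-01,
        6.35436620e-02, -2.39373342e-02]), 'ee_pos': array([0.5600012 , 0.06222562, 0.03192159]), 'tcp_rot': array([1.79935277e+02, 1.40942205e-01, 1.60323624e+02]), 'wrist_force': array([-0.8452347 ,  0.3486982 ,  6.18064728]), 'torque': array([-0.07258755,  0.07973947, -0.00914318]), 'opening': 0.0389033709748459}
at [0.56   0.0622 0.0319] [1.7994e+02 1.4000e-01 1.6032e+02] go shift mm [ 0.8 -0.7  1.9] rotvec [0.06 0.14 0.22]
```

View pics/wg2.png

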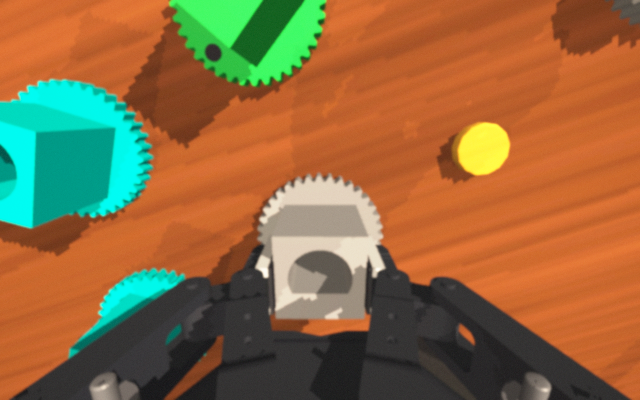

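Gripped at 39 mm, matching the 40 mm hub. Lift straight up, then re-measure the gear in the hand.

Call:
{"fn": "play_rows", "kwargs": {"targets": [{"fingers": -1, "x": 0, "y": 0, "z": -0.01, "wx": 0, "wy": 0, "wz": 0}, {"fingers": -1, "x": 0, "y": 0, "z": -0.03, "wx": 0, "wy": 0, "wz": 0}, {"fingers": -1, "x": 0, "y": 0, "z": -0.06, "wx": 0, "wy": 0, "wz": 0}, {"fingers": -1, "x": 0, "y": 0, "z": -0.09, "wx": 0, "wy": 0, "wz": 0}, {"fingers": -1, "x": 0, "y": 0, "z": -0.115, "wx": 0, "wy": 0, "wz": 0}, {"fingers": -1, "x": 0, "y": 0, "z": -0.13, "wx": 0, "wy": 0, "wz": 0}, {"fingers": -1, "x": 0, "y": 0, "z": -0.13, "wx": 0, "wy": 0, "wz": 0}, {"fingers": -1, "x": 0, "y": 0, "z": -0.13, "wx": 0, "wy": 0, "wz": 0}]}}

```text
time: 6.4
ee_pos: [0.5593, 0.0622, 0.1609]
tcp_rot: [180.0, 0.1, 160.3]
wrist_force: [0.3, -0.0, -3.1]
opening: 0.039
```

```bash
cat > held.py <<'E'
from h import *
import sys
im,d,cal=snap('wrist',sys.argv[1]);x,R=tool()
P=cloud(cal,d);T=R.inv().apply((P.reshape(-1,3)-x))*1000
ok=(d.reshape(-1)>0)&(abs(T[:,0])<45)&(abs(T[:,1])<45)
h=np.histogram(T[ok][:,2],np.arange(-40,45,1));print('z peaks',[(h[1][i],h[0][i]) for i in np.argsort(h[0])[-6:]])
m=ok&(abs(T[:,0])<30)&(abs(T[:,1])<19.5)&(T[:,2]>-30)&(T[:,2]<-16)
A=T[m];c,*_=np.linalg.lstsq(np.c_[A[:,:2],np.ones(len(A))],A[:,2],rcond=None);print('top plane',c,len(A))
print('top rect',cv2.minAreaRect(A[:,:2].astype(np.float32)))
m=ok&(T[:,2]>17)&(T[:,2]<33);D=T[m];print('disc',len(D),np.median(D,0),cv2.minEnclosingCircle(D[:,:2].astype(np.float32)) if len(D) else 0)
print(bot.get_obs()['time'],bot.get_obs()['wrist_force'])
go([.5224,-.2583,.16],166.6)
E
python3 held.py wh
```

```text
z peaks [(np.int64(-22), np.int64(299)), (np.int64(-25), np.int64(442)), (np.int64(21), np.int64(1097)), (np.int64(20), np.int64(1589)), (np.int64(-23), np.int64(1973)), (np.int64(-24), np.int64(3034))]
top plane [ 1.98732725e-02  7.42350952e-03 -2.26006387e+01] 6333
top rect ((0.4852733612060547, -0.0031871795654296875), (41.17048263549805, 38.99436950683594), 0.006113509181886911)
disc 3640 [22.58144871 -0.07961538 20.92878317] ((0.43175432085990906, 0.25479650497436523), 36.2502555847168)
6.45 [-0.2073718  -0.75370186 -2.11711498]
at [0.5588 0.0621 0.1596] [-1.7998e+02 -4.0000e-02  1.6033e+02] go shift mm [ -73.6 -314.    -0.4] rotvec [-0.02 -0.04 -6.27]
```

View pics/wh.png

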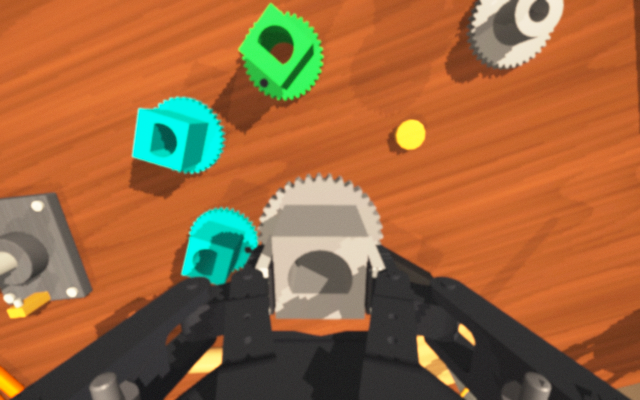

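The gear is held level: centre (0.45, 0.1) mm in the tool, underside 30.6 mm ahead of the TCP. Fully seated, the TCP should be at z ≈ 0.0646. Move over the spindle.

Call:
{"fn": "play_rows", "kwargs": {"targets": [{"fingers": -1, "x": -0.0735, "y": -0.314, "z": 0, "wx": 0, "wy": 0, "wz": -6.27}, {"fingers": -1, "x": -0.0735, "y": -0.314, "z": 0, "wx": 0, "wy": 0, "wz": -6.27}, {"fingers": -1, "x": -0.0735, "y": -0.314, "z": 0, "wx": 0, "wy": 0, "wz": -6.27}, {"fingers": -1, "x": -0.0735, "y": -0.314, "z": 0, "wx": 0, "wy": 0, "wz": -6.27}, {"fingers": -1, "x": -0.0735, "y": -0.314, "z": 0, "wx": 0, "wy": 0, "wz": -6.27}, {"fingers": -1, "x": -0.0735, "y": -0.314, "z": 0, "wx": 0, "wy": 0, "wz": -6.27}, {"fingers": -1, "x": -0.0735, "y": -0.314, "z": 0, "wx": 0, "wy": 0, "wz": -6.27}, {"fingers": -1, "x": -0.0735, "y": -0.314, "z": 0, "wx": 0, "wy": 0, "wz": -6.27}, {"fingers": -1, "x": -0.0735, "y": -0.314, "z": 0, "wx": 0, "wy": 0, "wz": -6.27}, {"fingers": -1, "x": -0.0735, "y": -0.314, "z": 0, "wx": 0, "wy": 0, "wz": -6.27}, {"fingers": -1, "x": -0.0735, "y": -0.314, "z": 0, "wx": 0, "wy": 0, "wz": -6.27}, {"fingers": -1, "x": -0.0735, "y": -0.314, "z": 0, "wx": 0, "wy": 0, "wz": -6.27}, {"fingers": -1, "x": -0.0735, "y": -0.314, "z": 0, "wx": 0, "wy": 0, "wz": -6.27}]}}

```text
time: 7.53
ee_pos: [0.5227, -0.2571, 0.1599]
tcp_rot: [180.0, -0.0, 166.7]
wrist_force: [0.0, 0.4, -2.0]
opening: 0.0393
```

```bash
python3 held.py wh2; python3 - <<'E'
from h import *
print(bot.get_obs()['q'].round(1))
z=np.load('pics/wh2.npz');cal=bot.get_calibration('wrist')
P=cloud(cal,z['d']).reshape(-1,3)
for lo,hi in((.0125,.0155),(.0325,.0355),(.0425,.0455)):
    m=(abs(P[:,0]-.52)<.085)&(abs(P[:,1]+.258)<.085)&(P[:,2]>lo)&(P[:,2]<hi);Q=P[m][:,:2].astype(np.float32)*1000
    if len(Q)>5: print(lo,len(Q),np.median(Q,0),cv2.minAreaRect(Q))
go([.5221,-.2582,.16],166.6);go([.5221,-.2582,.0646],166.6)
E
```

```text
z peaks [(np.int64(23), np.int64(450)), (np.int64(21), np.int64(810)), (np.int64(-21), np.int64(847)), (np.int64(-23), np.int64(1322)), (np.int64(22), np.int64(1756)), (np.int64(-22), np.int64(3391))]
top plane [ 1.18749353e-02 -3.83479717e-03 -2.12442070e+01] 6062
top rect ((0.8130989074707031, 0.0008106231689453125), (38.996429443359375, 41.727996826171875), 89.99736785888672)
disc 3738 [23.05640558 -0.41124735 22.42615849] ((0.9524112939834595, -0.3480660915374756), 36.418514251708984)
7.5833 [ 0.14274651  0.20786091 -2.26331947]
at [ 0.5228 -0.2572  0.1601] [ 1.7999e+02 -1.0000e-02  1.6670e+02] go shift mm [ 0.1 -1.2  0.1] rotvec [ 0.01 -0.01  0.1 ]
[-26.2   8.6   4.9  86.4   0.  -12.9]
0.0125 4323 [ 487.3838  -249.37718] ((496.8611755371094, -252.75331115722656), (89.71837615966797, 67.45401763916016), 76.73860931396484)
0.0325 379 [ 503.44186 -255.17139] ((505.5176696777344, -255.1885528564453), (46.01702117919922, 16.71255874633789), 79.36654663085938)
at [ 0.5228 -0.2572  0.1601] [ 1.7999e+02 -1.0000e-02  1.6670e+02] go shift mm [ 0.4 -1.2  0.1] rotvec [ 0.01 -0.01  0.1 ]
at [ 0.5228 -0.2572  0.1601] [ 1.7999e+02 -1.0000e-02  1.6670e+02] go shift mm [ 0.4 -1.2 95.5] rotvec [ 0.01 -0.01  0.1 ]
```

View pics/wh2.png

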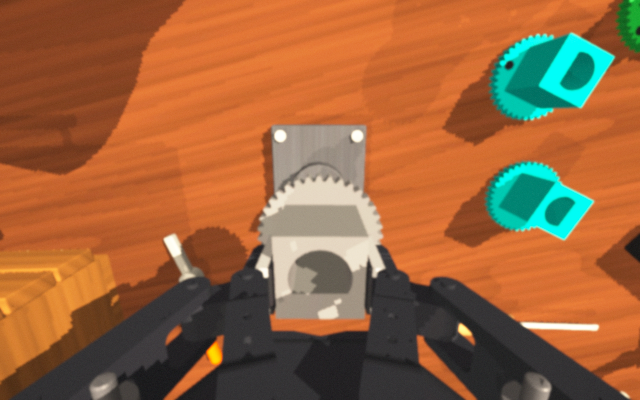

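The in-hand re-measurement agrees to about 1 mm against 2 mm of clearance. I'll apply a -1.3 mm correction in tool y and lower onto the taper, watching the force.

Call:
{"fn": "play_rows", "kwargs": {"targets": [{"fingers": -1, "x": 0, "y": -0.0013, "z": 0.01, "wx": 0, "wy": 0, "wz": 0.1}, {"fingers": -1, "x": 0, "y": -0.0013, "z": 0.025, "wx": 0, "wy": 0, "wz": 0.1}, {"fingers": -1, "x": 0, "y": -0.0013, "z": 0.04, "wx": 0, "wy": 0, "wz": 0.1}, {"fingers": -1, "x": 0, "y": -0.0013, "z": 0.05, "wx": 0, "wy": 0, "wz": 0.1}, {"fingers": -1, "x": 0, "y": -0.0013, "z": 0.056, "wx": 0, "wy": 0, "wz": 0.1}, {"fingers": -1, "x": 0, "y": -0.0013, "z": 0.06, "wx": 0, "wy": 0, "wz": 0.1}, {"fingers": -1, "x": 0, "y": -0.0013, "z": 0.06, "wx": 0, "wy": 0, "wz": 0.1}, {"fingers": -1, "x": 0, "y": -0.0013, "z": 0.06, "wx": 0, "wy": 0, "wz": 0.1}]}}

```text
time: 8.25
ee_pos: [0.5224, -0.2596, 0.1007]
tcp_rot: [-180.0, 0.0, 166.5]
wrist_force: [0.4, 0.1, -1.5]
opening: 0.0395
```

```bash
python3 - <<'E'
from h import *
o=bot.get_obs();print(o['time'],o['wrist_force'],o['torque']);im,d,cal=snap('wrist','wh3');snap('side','s3');go([.5225,-.2585,.0646],166.6)
i=cv2.imread('pics/s3.png')[90:200,320:450];cv2.imwrite('pics/s3c.png',cv2.resize(i,None,fx=5,fy=5,interpolation=cv2.INTER_CUBIC))
E
```

```text
8.25 [ 0.3732172   0.09602901 -1.46586645] [ 0.03063694 -0.04678048 -0.00090161]
at [ 0.5226 -0.2597  0.1011] [-1.7998e+02  7.0000e-02  1.6650e+02] go shift mm [ 0.5  1.2 36.5] rotvec [-0.02  0.07 -0.1 ]
```

View pics/wh3.png

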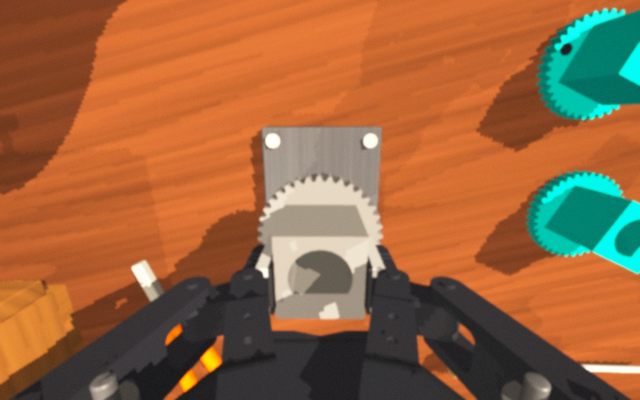

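View pics/s3c.png

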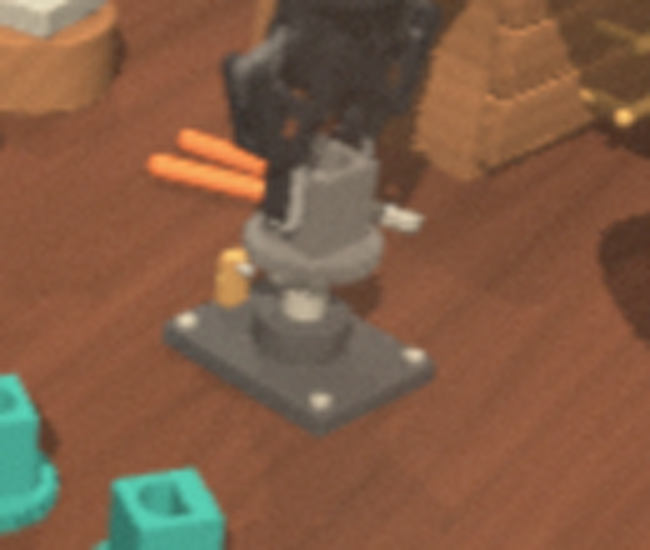

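The wrist image shows the plate about 2 px right of the gear, so the arm has settled 1.2 mm past my target (it was still settling at the last reading). I'll check this numerically before lowering.

```bash
python3 - <<'E'
from h import *
for n in('wh2','wh3'):
    z=np.load(f'pics/{n}.npz');k=z['k'];cal=dict(fx=k[0],fy=k[1],cx=k[2],cy=k[3],camera_from_world=z['T'])
    C=np.linalg.inv(z['T']);a=np.radians(166.6);X=np.array([np.cos(a),np.sin(a)]);Y=np.array([np.sin(a),-np.cos(a)])
    P=cloud(cal,z['d']).reshape(-1,3);u=P[:,:2]@X*1000;v=P[:,:2]@Y*1000;zz=P[:,2]
    near=(abs(P[:,0]-.52)<.085)&(abs(P[:,1]+.258)<.085)
    m=near&(zz>.0125)&(zz<.0155);vp=v[m];up=u[m]
    # plate edges per u-slice
    e=[((vp[abs(up-s)<1.5]).min(),(vp[abs(up-s)<1.5]).max()) for s in np.arange(up.max()-25,up.max()-3,3)]
    e=np.array(e);print(n,'cam v',(C[:2,3]@Y*1000).round(1),'plate mid v',e.mean(1).round(1),'w',np.diff(e,axis=1).ravel().round(1),'far end u',np.percentile(up,99.5))
    zt=zz[near&(zz>.06)&(abs(u-C[:2,3]@X*1000+71)<48)&(abs(v-C[:2,3]@Y*1000)<48)]
    h=np.histogram(zt,np.arange(.06,.25,.001));pk=h[1][np.argmax(h[0])]
    print(' z peaks',sorted([(h[1][i].round(3),h[0][i]) for i in np.argsort(h[0])[-5:]]))
    pd=[h[1][i] for i in np.argsort(h[0])[-5:]];lo=min(pd)-.0015
    m=near&(zz>lo)&(zz<lo+.004);Q=np.c_[u[m],v[m]].astype(np.float32);print(' disc circle u,v',cv2.minEnclosingCircle(Q))
go([.5225,-.2585,.0646],166.6)
E
```

```text
wh2 cam v -129.2 plate mid v [-130.6 -130.6 -130.6 -130.2 -130.6 -130.7 -130.7 -130.7] w [88.4 88.1 87.8 88.7 89.2 89.1 88.9 88.5] far end u -508.8274401950285
 z peaks [(np.float64(0.137), np.int64(1644)), (np.float64(0.138), np.int64(1013)), (np.float64(0.181), np.int64(3179)), (np.float64(0.182), np.int64(1768)), (np.float64(0.206), np.int64(1102))]
 disc circle u,v ((-566.4450073242188, -129.171875), 36.2466926574707)
wh3 cam v -131.5 plate mid v [-130.5 -130.8 -130.9 -130.4 -130.5 -130.6 -130.9 -130.6] w [88.4 89.  88.8 89.1 88.6 88.2 88.9 89.3] far end u -508.0163764510282
 z peaks [(np.float64(0.078), np.int64(1794)), (np.float64(0.121), np.int64(1042)), (np.float64(0.122), np.int64(3435)), (np.float64(0.123), np.int64(1021)), (np.float64(0.147), np.int64(1083))]
 disc circle u,v ((-567.4776611328125, -131.68197631835938), 36.38835144042969)
at [ 0.5226 -0.2597  0.1011] [-1.7998e+02  7.0000e-02  1.6650e+02] go shift mm [ 0.5  1.2 36.5] rotvec [-0.02  0.07 -0.1 ]
```

The gear is 1.1 mm low in tool y and within 0.5 mm in x. I'll correct that and lower to seating.

Call:
{"fn": "play_rows", "kwargs": {"targets": [{"fingers": -1, "x": 0, "y": 0.0011, "z": 0, "wx": 0, "wy": 0, "wz": -0.1}, {"fingers": -1, "x": 0, "y": 0.0011, "z": 0.004, "wx": 0, "wy": 0, "wz": -0.1}, {"fingers": -1, "x": 0, "y": 0.0011, "z": 0.009, "wx": 0, "wy": 0, "wz": -0.1}, {"fingers": -1, "x": 0, "y": 0.0011, "z": 0.014, "wx": 0, "wy": 0, "wz": -0.1}, {"fingers": -1, "x": 0, "y": 0.0011, "z": 0.019, "wx": 0, "wy": 0, "wz": -0.1}, {"fingers": -1, "x": 0, "y": 0.0011, "z": 0.024, "wx": 0, "wy": 0, "wz": -0.1}, {"fingers": -1, "x": 0, "y": 0.0011, "z": 0.028, "wx": 0, "wy": 0, "wz": -0.1}, {"fingers": -1, "x": 0, "y": 0.0011, "z": 0.031, "wx": 0, "wy": 0, "wz": -0.1}, {"fingers": -1, "x": 0, "y": 0.0011, "z": 0.033, "wx": 0, "wy": 0, "wz": -0.1}, {"fingers": -1, "x": 0, "y": 0.0011, "z": 0.034, "wx": 0, "wy": 0, "wz": -0.1}, {"fingers": -1, "x": 0, "y": 0.0011, "z": 0.034, "wx": 0, "wy": 0, "wz": -0.1}]}}

```text
time: 9.27
ee_pos: [0.5225, -0.2585, 0.0663]
tcp_rot: [-180.0, 0.0, 166.6]
wrist_force: [0.9, -0.4, -2.0]
opening: 0.0391
```

```bash
python3 - <<'E'
from h import *
o=bot.get_obs();print(o['time'],o['wrist_force'],o['torque']);go([.5225,-.2585,.0646],166.6)
E
```

```text
9.2667 [ 0.92328791 -0.39671454 -1.9663232 ] [0.05316813 0.01604192 0.01801298]
at [ 0.5225 -0.2585  0.0663] [-180.     0.   166.6] go shift mm [ 0.  -0.   1.7] rotvec [-0.  0.  0.]
```

It slid on with no contact force. Now the last 1.7 mm, with gentle pressing.

Call:
{"fn": "play_rows", "kwargs": {"targets": [{"fingers": -1, "x": 0, "y": 0, "z": 0.001, "wx": 0, "wy": 0, "wz": 0}, {"fingers": -1, "x": 0, "y": 0, "z": 0.0015, "wx": 0, "wy": 0, "wz": 0}, {"fingers": -1, "x": 0, "y": 0, "z": 0.002, "wx": 0, "wy": 0, "wz": 0}, {"fingers": -1, "x": 0, "y": 0, "z": 0.0025, "wx": 0, "wy": 0, "wz": 0}, {"fingers": -1, "x": 0, "y": 0, "z": 0.0025, "wx": 0, "wy": 0, "wz": 0}]}}

```text
time: 9.68
ee_pos: [0.5227, -0.2586, 0.0659]
tcp_rot: [-180.0, 0.1, 166.6]
wrist_force: [-5.9, 2.4, 11.7]
opening: 0.0392
```

Contact at z = 0.066 with about 14 N, which fits seating within measurement error. Release, retreat and inspect.

Call:
{"fn": "play_rows", "kwargs": {"targets": [{"fingers": -0.05, "x": 0, "y": 0, "z": 0.0015, "wx": 0, "wy": 0, "wz": 0}, {"fingers": 0.1, "x": 0, "y": 0, "z": 0.001, "wx": 0, "wy": 0, "wz": 0}, {"fingers": 0.5, "x": 0, "y": 0, "z": 0.0, "wx": 0, "wy": 0, "wz": 0}, {"fingers": 1, "x": 0, "y": 0, "z": 0.0, "wx": 0, "wy": 0, "wz": 0}, {"fingers": 1, "x": 0, "y": 0, "z": 0.0, "wx": 0, "wy": 0, "wz": 0}, {"fingers": 1, "x": 0, "y": 0, "z": 0, "wx": 0, "wy": 0, "wz": 0}, {"fingers": 1, "x": 0, "y": 0, "z": 0, "wx": 0, "wy": 0, "wz": 0}, {"fingers": 1, "x": 0, "y": 0, "z": -0.02, "wx": 0, "wy": 0, "wz": 0}, {"fingers": 1, "x": 0, "y": 0, "z": -0.05, "wx": 0, "wy": 0, "wz": 0}, {"fingers": 1, "x": 0, "y": 0, "z": -0.09, "wx": 0, "wy": 0, "wz": 0}, {"fingers": 1, "x": 0, "y": 0, "z": -0.13, "wx": 0, "wy": 0, "wz": 0}, {"fingers": 1, "x": 0, "y": 0, "z": -0.16, "wx": 0, "wy": 0, "wz": 0}, {"fingers": 1, "x": 0, "y": 0, "z": -0.16, "wx": 0, "wy": 0, "wz": 0}, {"fingers": 1, "x": 0, "y": 0, "z": -0.16, "wx": 0, "wy": 0, "wz": 0}, {"fingers": 1, "x": 0, "y": 0, "z": -0.16, "wx": 0, "wy": 0, "wz": 0}]}}

```text
time: 10.93
ee_pos: [0.5225, -0.2584, 0.2231]
tcp_rot: [180.0, -0.0, 166.6]
wrist_force: [-0.7, 0.1, -0.6]
opening: 0.0851
```

```bash
python3 - <<'E'
from h import *
o=bot.get_obs();print(o['time'],o['ee_pos'],o['wrist_force'])
im,d,cal=snap('wrist','f1');P=cloud(cal,d).reshape(-1,3)
for lo,hi in((.041,.047),(.084,.092)):
    m=(abs(P[:,0]-.5217)<.04)&(abs(P[:,1]+.2581)<.04)&(P[:,2]>lo)&(P[:,2]<hi);A=P[m]
    c,*_=np.linalg.lstsq(np.c_[A[:,:2]-[.5217,-.2581],np.ones(len(A))],A[:,2],rcond=None)
    Q=A[:,:2].astype(np.float32)*1000;print(lo,len(A),'plane',c.round(4),cv2.minAreaRect(Q),cv2.minEnclosingCircle(Q))
snap('side','s4');i=cv2.imread('pics/s4.png')[90:200,320:450];cv2.imwrite('pics/s4c.png',cv2.resize(i,None,fx=5,fy=5,interpolation=cv2.INTER_CUBIC))
E
```

```text
10.9333 [ 0.52247746 -0.25844784  0.22313848] [-0.6830554   0.14688863 -0.64141114]
0.041 1203 plane [0.0034 0.0003 0.0438] ((521.4852294921875, -258.3076171875), (71.70126342773438, 69.83910369873047), 47.935638427734375) ((522.4241943359375, -258.91693115234375), 36.195289611816406)
0.084 1214 plane [ 0.0056 -0.0022  0.0877] ((521.9934692382812, -258.67578125), (39.84003448486328, 39.699615478515625), 76.6438980102539) ((521.89990234375, -258.9048156738281), 27.76780128479004)
```

View pics/f1.png

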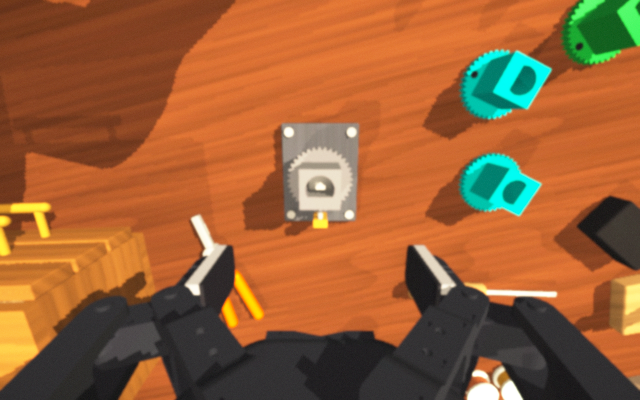

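View pics/s4c.png

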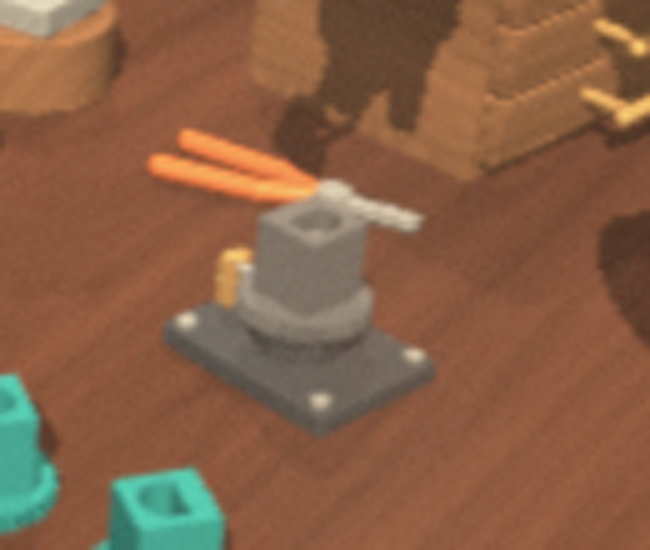

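The gear sits level (slope below 0.4°). Its disc top is at 43.8 mm (expected 44) and its hub top at 87.7 mm (expected 88). The yaw is -13.4°, the flat faces the post, and the gripper is clear, so I'm handing in.

```bash
python3 -c "
from workcell import bot
print(bot.job_done())"
```

```text
the job is handed in; nothing more can be done
None
```

The index gear is on the spindle, fully home on the shoulder with the flats matched. I let go and handed the job in at about 11 s.

I took the grey square-hub gear. The idler and the green and turquoise look-alikes were never touched.

**Last checks (wrist depth and pictures):**

| Check | Measured | Expected |
|---|---|---|
| Disc top height | 43.8 mm | 44 mm |
| Hub top height | 87.7 mm | 88 mm |
| Tilt | under 0.4° | level |
| Yaw | -13.4° | -13.4° (stand) |
| Axis position | within about 1 mm of the spindle | on the axis (about 2 mm clearance) |

The gripper was open and about 0.16 m above the stand.

**What disagreed or needed mending:**
- **First move call:** it was refused because my rows left out some values. Nothing moved.
- **Camera offset:** the top and wrist cameras differed by about 1 mm.
- **Overshoot above the spindle:** I corrected too early from a reading taken while the arm was still settling. The wrist picture showed the gear 1.1 mm off, and I fixed that before lowering it fully.
- **Seating height:** contact came with the TCP at 0.066 m against a predicted 0.0646 m, with about 14 N downward and 6 N sideways. The final depth measurements showed the gear seated.

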